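# Ready the syringe pump for a new syringe

### The job

Get the empty syringe pump ready for its next syringe: slide the pusher block back along its rods until it comes up against the stop collar, and leave it there. Then pull the spring-loaded barrel clamp up by its knob until the ring engraved on its stem is level with the top of the guide (30 mm up) and finish holding it there, still gripping the knob, so that I can lay the syringe in the cradle. Leave the glassware, the stopper and the syringe on the bench where they are.

Things in the scene. Friction and masses are not known exactly. Their poses are not given: they have to be found in the camera images.
- pump: Laboratory syringe pump fixed on the bench: white base 200 x 320 x 60 mm (its x, y, z), keypad console 87 mm high along its front, open carriage deck behind. Origin: centre of the underside; x points from front to rear, y along the guide rods towards the cradle end, z up. Two guide rods (10 mm thick, 105 mm up) run between aluminium cross plates (125 mm high at y -148, 118 mm high at y +54 mm).
- cradle (a point): Centre of the V on top of the bare aluminium syringe cradle (56 x 55 mm in pump x, y; its sides rise to 130 mm above the bench). No syringe is in it. Axes as the pump's.
- pusher (a joint): Travel of the pusher block along the rods, m: 0 nearest the cradle, growing as the block runs back in the pump's -y direction towards the stop collar. The drive is disengaged; the block slides against about 3 N of friction and stays where it is left.
- pusher_top (a point): Top centre of the pusher block's head, 170 mm above the bench, axes as the pump's. The head is upright aluminium, 40 mm (x) by 24 mm (y) by 47 mm high, with two thin plunger lips 32 mm apart on its +y face: pinch its upper part from above, or push it. It stands on a grey carriage (84 x 32 mm, top 123 mm above the bench) that rides on the rods.
- pusher_back (a point): Point on the flat rear face (the -y side) of the carriage, 105 mm above the bench, on the line of the rear guide rod: this face meets the collar. It lies 28 mm in +x, 16 mm in -y and 65 mm below pusher_top.
- collar: Dark steel stop collar fixed on the rear guide rod (26 mm diameter, 12 mm wide along the rod, a small thumbscrew on its rear side, top 118 mm above the bench). Where along the rod it is set varies. Origin: centre of its flat front face, which the carriage comes up against; axes as the pump's, the collar extends from the origin in -y. It cannot be pushed along the rod.
- clamp (a joint): Rise of the barrel clamp, m: 0 down, 0.030 when the ring on the stem is level with the top of the guide, 0.046 its upper stop. A spring pulls it down: about 6 N when down, growing by 0.2 N per mm (12 N at the ring); let go, it snaps down.
- clamp_knob (a point): Centre of the top of the clamp's black knurled knob, 186 mm above the bench when down. The knob is an upright cylinder, 28 mm diameter, 28 mm tall, on the clamp arm (16 mm wide, 12 mm thick), which reaches from it 57 mm in pump -x over the cradle; its +y and -y sides are free for fingers down to the cradle. It rises straight up with the clamp.
- clamp_guide (a point): Centre of the top of the fixed steel guide (24 mm diameter) behind the cradle, 130 mm above the bench, right below the knob. The clamp's 10 mm steel stem slides up out of it; the dark engraved ring (3 mm wide) on the stem is hidden inside, 30 mm below this point, while the clamp is down.
- syringe: Bystander: loose clear 50 ml syringe lying on the bench behind the pump, 178 mm long along its y, 29 mm barrel. Origin under its finger flange (50 x 33 mm).
- beaker: Bystander: loose glass beaker standing mouth down, 74 mm diameter, 95 mm high. Origin: centre of its underside.
- flask: Bystander: loose conical glass flask with a black rubber stopper in it, 84 mm diameter, 128 mm high. Origin: centre of its underside.
- stopper: Bystander: loose black rubber stopper, 35 mm diameter, 32 mm high. Origin: centre of its underside.

How it is judged:
By the outcome, as a careful person would: the job done as asked, in the order asked, and still so for the second after the job is handed in, while the arm keeps its last pose, push and grip.
It also fails if it takes over 45 s, if anything falls off the work surface, if the arm or the gripper's body presses on something with over 40 N, if the wrist force passes 120 N, or if a joint passes its speed limit or range.

### The arm

A 7-joint arm with a two-finger parallel gripper is mounted at the origin on the work surface. World frame = base frame: x ahead of the robot, y to its left, z up, the work surface at z = 0. Lengths are in m, angles in rad, forces in N, time in s.
With the tool pointing down it reaches from about 0.4 to 0.85 m from the base axis. Payload 4.5 kg.
Tool frame: the origin (TCP) lies on the centre line of the jaws, within the pads' length; the fingertips stand 8 mm ahead of it and the grasp point (between the pads) lies 11 mm behind it; z points along the fingers, x is the direction in which the jaws open and shut, and the axes are right-handed (so a half turn about z gives the same grasp; the last joint's range is limited). The gripper opens to 88 mm and grips with 3 to 60 N. Pads are 18 mm wide; open, the fingers measure 123 mm over their backs; the gripper's body (75 mm by 187 mm) begins 45 mm behind the grasp point.
Start: joints at [1.27, 0.689, -0.195, 1.565, 0.157, 0.902, -0.215], TCP at [0.205, -0.59, 0.247] pointing down, gripper open.
Joint ranges: [-3.01, 3.01], [-0.46, 2.08], [-1.47, 1.51], [0.13, 2.56], [-1, 4.14], [0.04, 2.09], [-2.66, 2.66]. Speed limits (rad/s): [2.57, 2.57, 3.14, 3.14, 3.14, 3.14, 3.14].

### API

Orientations are given as a unit quaternion [x, y, z, w].
In Python, from plant import r gives the robot as it stands.
- The arm moves only by the shell command python3 -m pendant 'ROWS' [FORCE]. ROWS is JSON, a list of rows, each a list of 3 entries, a list of its own where there are three numbers: the turn, a rotation vector about the tool's x, y, z in rad, then the shift along the tool's x, y, z in m, then the opening, from 0 (shut) to 1 (fully open). In form: [[[wx, wy, wz], [tx, ty, tz], claw], ...]. A call has 1 to 10 rows; each row is the pose to reach, as a shift and turn from the pose commanded when the call began, along the tool's axes at that moment; what a row does not reach only later rows make up. A row lasts 1/10 s, in which the tool goes at most 50 mm and 8.59 degrees, less where a joint would pass 70% of its speed; a pose out of reach is approached as far as the arm can. A call with a gripper value outside its range is refused whole. The fingers move at their own pace and stop on an object; FORCE is the grip in N (left out, the last holds). Time passes only in rows, so rows that repeat a pose let the fingers close. It gives the time, the measured TCP pose, the force and the opening at its end, in the units of the state.
- r.get_state(): the state, without advancing time (a new reading comes with each control period).
- r.snapshot(name): name is "scene" or "top"; returns a dict with "image" (480x640x3 uint8, red, green, blue), "mtx" (3x3 intrinsics, pixels), "R" (3x3) and "t" (3): a world point X has camera coordinates R X + t. Camera axes: x right, y down, z forward; pixel columns grow to the right and rows downward; lengths in m; the calibration is good to about 2 mm. A picture is of the moment at which its call begins. There is no depth.
- r.finish_job(): hands the job in, once; it reports no verdict.
The state is a dict: "clock": time; "q": joint angles; "qd": joint speeds; "joint_torque": joint torques, N m; "tool_pos": TCP position; "eef_rot": TCP orientation; "contact_force": force on the tool from outside, world axes, zero at the start; "moment": the same for the moment, N m; "opening": opening from 0.0 (shut) to 1.0 (fully open).
Only numpy, scipy, OpenCV 4.12 (cv2) and the standard library are available. Lean on these libraries where they do the work, as an engineer would, in place of code of your own. Each camera call takes 0.05 s, during which the arm holds its last target. There are 200 camera calls.

## Working session

There is one attempt and no reset: what is moved stays moved. The work goes in short steps, Python scripts to look and compute and a shell command to move; the robot and the scene stay as the last step left them, time stands still between calls to the robot, and variables do not carry over. Pictures are saved under pics/ and viewed, about 8 in all and at most 12, crops included, and the job is handed in when it is done.

```bash
mkdir -p pics; ls
python3 - <<'E'
from plant import r
import cv2,numpy as np
for n in("scene","top"):
    s=r.snapshot(n);cv2.imwrite(f"pics/{n}0.png",s["image"][:,:,::-1]);print(n,s["mtx"].round(1).tolist(),s["R"].round(4).tolist(),s["t"].round(4).tolist())
s=r.get_state();print(s)
E
```

```text
pics
scene [[460.6, 0.0, 316.0], [0.0, 460.6, 239.5], [0.0, 0.0, 1.0]] [[0.675, 0.7377, -0.0165], [0.511, -0.4835, -0.7107], [-0.5322, 0.4712, -0.7033]] [-0.3497, -0.1606, 1.2649]
top [[580.7, 0.0, 325.2], [0.0, 580.7, 245.5], [0.0, 0.0, 1.0]] [[0.0258, -0.9995, -0.0196], [-0.9947, -0.0237, -0.0999], [0.0994, 0.0221, -0.9948]] [0.0069, 0.542, 1.3409]
{'clock': 0.1, 'q': array([ 1.26978008,  0.6898926 , -0.19451161,  1.566194  ,  0.1573053 ,
        0.9025242 , -0.21511354]), 'qd': array([ 3.13224809e-04, -3.98151473e-03, -4.00235653e-04, -2.86677314e-03,
       -2.68368671e-04,  5.45330676e-04,  6.42754559e-05]), 'joint_torque': array([-3.40699327e-03, -5.28499532e+01, -1.27095055e+00, -1.53834647e+01,
       -5.24432631e-02,  2.06857949e-03,  2.58754989e-05]), 'tool_pos': array([ 0.20514883, -0.58980167,  0.24600698]), 'eef_rot': array([ 8.15060003e-01, -5.79375983e-01, -6.98977247e-04, -4.16722981e-04]), 'contact_force': array([-0.09626386, -0.37570682,  0.1257853 ]), 'moment': array([ 0.00629024,  0.0048321 , -0.02290418]), 'opening': 1.0042808152668168}
```

View pics/scene0.png

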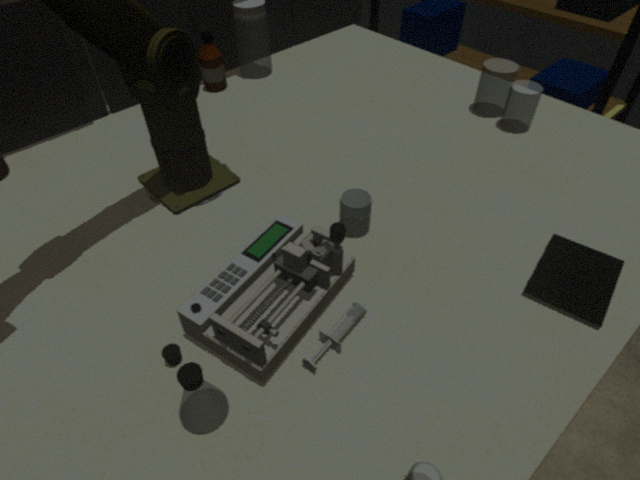

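View pics/top0.png

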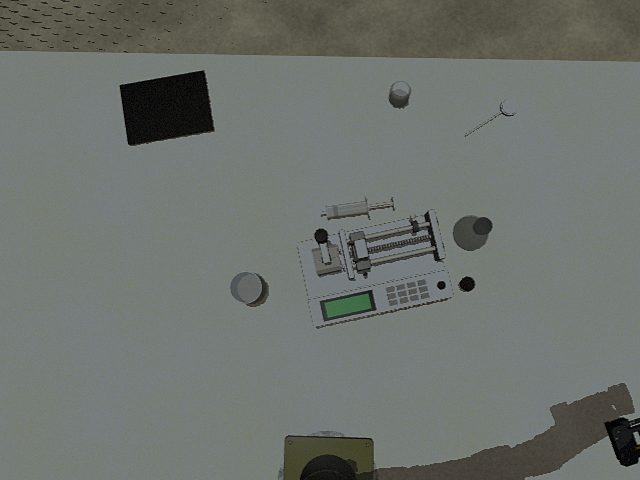

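The scene view shows the pump at about (270,290), and the top view shows it at about (375,270). Next I'll enlarge both.

Run:
```python
import cv2
a=cv2.imread("pics/top0.png")[195:335,285:485];cv2.imwrite("pics/top0c.png",cv2.convertScaleAbs(cv2.resize(a,None,fx=4,fy=4,interpolation=cv2.INTER_CUBIC),alpha=1.4))
a=cv2.imread("pics/scene0.png")[215:365,180:380];cv2.imwrite("pics/scene0c.png",cv2.convertScaleAbs(cv2.resize(a,None,fx=4,fy=4,interpolation=cv2.INTER_CUBIC),alpha=1.4))
```

```text
(no output)
```

View pics/top0c.png

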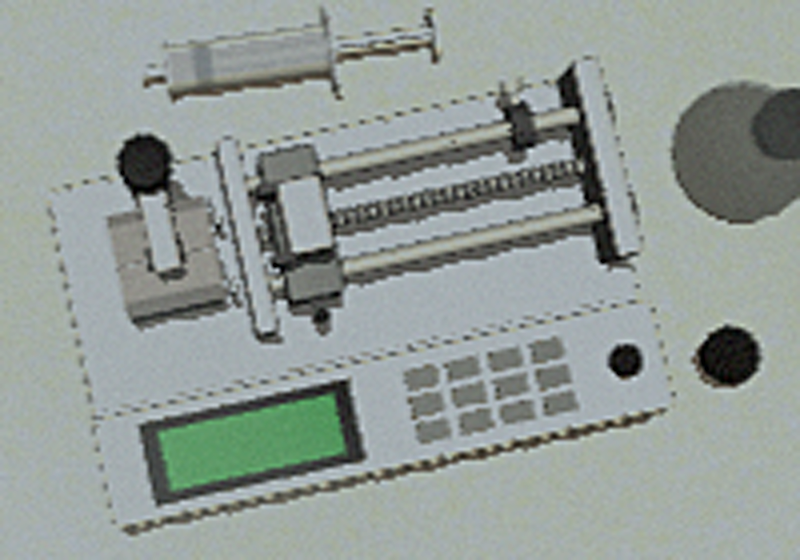

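View pics/scene0c.png

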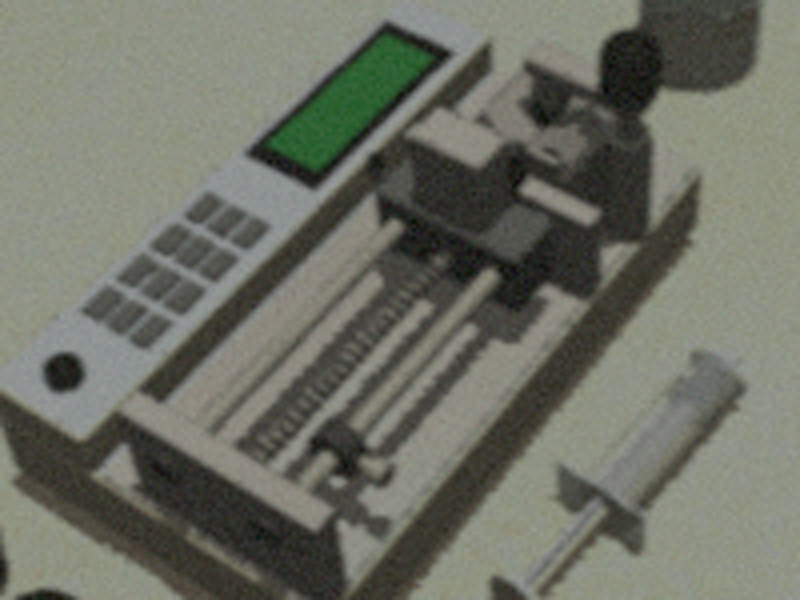

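```bash
cat > h.py <<'E'
from plant import r
import numpy as np
C={n:r.snapshot(n) for n in("scene","top")}
OFF={"top":(285,195),"scene":(180,215)}
def ray(n,c):
    s=C[n];u=(np.array(c)+.5)/4-.5+OFF[n]
    d=s["R"].T@np.linalg.solve(s["mtx"],[*u,1]);o=-s["R"].T@s["t"];return o,d
def at(n,c,z): o,d=ray(n,c);return o+d*(z-o[2])/d[2]
def px(n,X): s=C[n];p=s["mtx"]@(s["R"]@X+s["t"]);return p[:2]/p[2]
E
python3 - <<'E'
from h import *
P={"knob":("top",(144,160),.186),"knobS":("scene",(632,52),.186),"head":("top",(305,217),.17),"headS":("scene",(455,138),.17),
"plA":("top",(591,58),.125),"plB":("top",(626,257),.125),"pl2A":("top",(230,140),.118),"pl2B":("top",(268,337),.118),
"colA":("top",(510,100),.105),"colB":("top",(517,152),.105),"colC":("top",(513,125),.115),
"carA":("top",(316,147),.123),"carB":("top",(343,300),.123),
"rodA":("top",(325,170),.107),"rodB":("top",(578,116),.107),"rod2A":("top",(345,268),.107),"rod2B":("top",(600,212),.107)}
Q={}
for k,(n,c,z) in P.items(): Q[k]=at(n,c,z);print(k,Q[k].round(4))
for a,b in(("rodB","rodA"),("rod2B","rod2A"),("plB","plA"),("pl2B","pl2A"),("carB","carA")):
    d=Q[b]-Q[a];print(a,b,np.degrees(np.arctan2(d[1],d[0])),np.linalg.norm(d))
E
```

```text
knob [0.5485 0.027  0.186 ]
knobS [0.554  0.0254 0.186 ]
head [ 0.5222 -0.058   0.17  ]
headS [ 0.5275 -0.0606  0.17  ]
plA [ 0.6178 -0.2147  0.125 ]
plB [ 0.5088 -0.2344  0.125 ]
pl2A [ 0.5687 -0.018   0.118 ]
pl2B [ 0.4608 -0.0412  0.118 ]
colA [ 0.5965 -0.1732  0.105 ]
colB [ 0.5674 -0.1774  0.105 ]
colC [ 0.5811 -0.1737  0.115 ]
carA [ 0.5653 -0.0652  0.123 ]
carB [ 0.4818 -0.0815  0.123 ]
rodA [ 0.5546 -0.0711  0.107 ]
rodB [ 0.5881 -0.2106  0.107 ]
rod2A [ 0.5004 -0.0831  0.107 ]
rod2B [ 0.5349 -0.2232  0.107 ]
rodB rodA 103.47709187624038 0.1435084159420127
rod2B rod2A 103.8108485441537 0.14420778020298433
plB plA 10.281876110520084 0.11071571257867428
pl2B pl2A 12.145748100116712 0.1103845887586154
carB carA 11.033004011132924 0.08514795875030194
```

Run:
```python
from h import *
from scipy.optimize import least_squares
M=[((120,528),(-100,160,87)),((672,405),(-100,-160,87)),((50,188),(100,160,60)),((591,58),(55,-148,125)),((626,257),(-55,-148,125)),((230,140),(55,54,118)),((268,337),(-55,54,118)),
((325,170),(28,None,107)),((578,116),(28,None,107)),((345,268),(-28,None,107)),((600,212),(-28,None,107))]
W=np.array([at("top",c,m[2]/1e3)[:2] for c,m in M])
def f(p,full=False):
    c,s=np.cos(p[2]),np.sin(p[2]);L=(W-p[:2])@np.array([[c,-s],[s,c]])*1e3
    if full: print(L.round(1).tolist())
    x0=p[3]
    return [e for l,(_,m) in zip(L,M) for e in ((l[0]-m[0]-(x0 if abs(m[0])<60 else 0)),(0 if m[1] is None else l[1]-m[1]))]
o=least_squares(f,[.5,-.07,.22,0],loss="soft_l1",x_scale=[.01,.01,.01,1]);p=o.x;print(p.round(4),np.degrees(p[2]));f(p,True)
c,s=np.cos(p[2]),np.sin(p[2])
for n,X in dict(knob=(.5485,.027),knobS=(.554,.0254),head=(.5222,-.058),headS=(.5275,-.0606),col=(.581,-.1745),carmid=(.5236,-.0734)).items(): print(n,((np.array(X)-p[:2])@np.array([[c,-s],[s,c]])*1e3).round(1))
```

```text
[ 0.489  -0.0926  0.2415 40.5927] 13.834602121106386
[[-99.8, 159.0], [-99.0, -155.4], [97.6, 158.4], [95.8, -149.3], [-14.7, -142.5], [95.3, 53.4], [-15.1, 56.6], [68.9, 5.2], [68.0, -138.3], [13.4, 6.4], [13.3, -137.8]]
knob [ 86.4 101.9]
knobS [91.3 99. ]
head [40.5 25.6]
headS [45.  21.9]
col [  69.7 -101.5]
carmid [38.2 10.4]
```

```bash
python3 -m pendant '[[[0,0,0.1],[-0.2,-0.24,0],0.6],[[0,0,0.1],[-0.396,-0.476,0],0.6],[[0,0,0.1],[-0.396,-0.476,0],0.6],[[0,0,0.1],[-0.396,-0.476,0],0.6],[[0,0,0.1],[-0.396,-0.476,0],0.6],[[0,0,0.1],[-0.396,-0.476,0],0.6],[[0,0,0.1],[-0.396,-0.476,0],0.6],[[0,0,0.1],[-0.396,-0.476,0],0.6],[[0,0,0.1],[-0.396,-0.476,0],0.6],[[0,0,0.1],[-0.396,-0.476,0],0.6]]' 30; python3 -m pendant '[[[0,0,0],[0,0,0],0.6],[[0,0,0],[0,0,0],0.6],[[0,0,0],[0,0,0],0.6]]'; python3 -m pendant '[[[0,0,0],[0,0,0],0.6],[[0,0,0],[0,0,0],0.6],[[0,0,0],[0,0,0],0.6]]'
```

```text
clock: 1.3
tool_pos: [0.4642, -0.1602, 0.2469]
eef_rot: [0.785, -0.619, 0.0, -0.0]
contact_force: [0.5, -0.1, -0.3]
opening: 0.6
clock: 1.6
tool_pos: [0.4625, -0.1633, 0.2466]
eef_rot: [0.784, -0.62, -0.0, 0.001]
contact_force: [0.6, -0.8, -0.0]
opening: 0.598
clock: 1.9
tool_pos: [0.4629, -0.163, 0.2468]
eef_rot: [0.784, -0.62, 0.0, 0.0]
contact_force: [-0.4, -0.3, 0.4]
opening: 0.599
```

```bash
python3 -m pendant '[[[0,0,0],[-0.04,-0.04,0],0.6],[[0,0,0],[-0.087,-0.083,0],0.6],[[0,0,0],[-0.087,-0.083,0],0.6],[[0,0,0],[-0.087,-0.083,0.03],0.6],[[0,0,0],[-0.087,-0.083,0.06],0.6],[[0,0,0],[-0.087,-0.083,0.06],0.6]]'
python3 - <<'E'
from plant import r
import cv2,numpy as np
a=r.snapshot("top")["image"][195:335,285:485,::-1];b=r.snapshot("scene")["image"][185:325,220:420,::-1]
cv2.imwrite("pics/a1.png",cv2.convertScaleAbs(cv2.resize(np.vstack([a,b]),None,fx=2.1,fy=2.1,interpolation=cv2.INTER_CUBIC),alpha=1.4))
E
```

```text
clock: 2.5
tool_pos: [0.5213, -0.0581, 0.1839]
eef_rot: [0.785, -0.619, -0.003, 0.002]
contact_force: [-1.7, 1.0, -0.4]
opening: 0.599
```

View pics/a1.png

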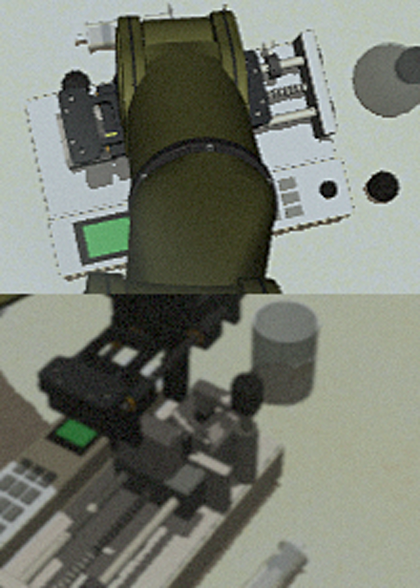

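Run:
```python
from h import *
for X in((.5274,-.084,.176),(.515,-.032,.176),(.524,-.059,.17)): print((px("scene",np.array(X))-[220,185])*2.1+[0,294])
import cv2
cv2.imwrite("pics/a2.png",cv2.convertScaleAbs(cv2.resize(C["scene"]["image"][215:305,230:350,::-1],None,fx=6,fy=6,interpolation=cv2.INTER_CUBIC),alpha=1.6))
```

```text
[132.61038887 437.28748663]
[169.17881987 400.49482568]
[152.81350904 425.64753873]
```

View pics/a2.png

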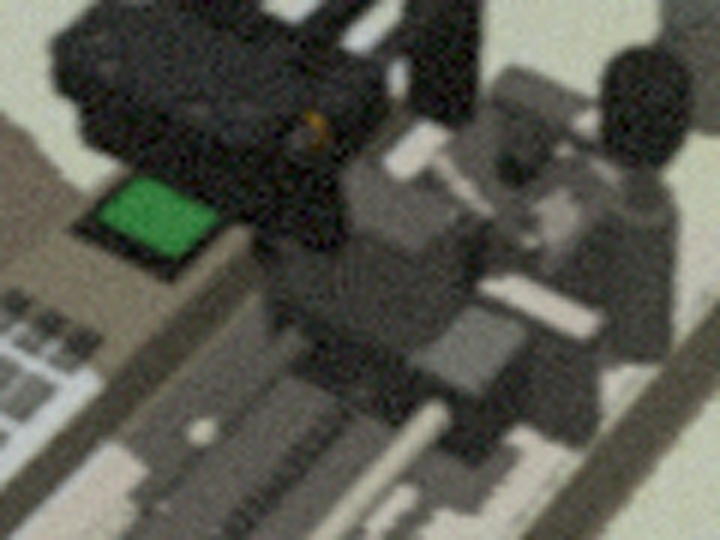

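The scene crop shows the finger tips straddling the head at about (320,245) and (445,118), which matches their projections. Next: go down and grip.

```bash
python3 -m pendant '[[[0,0,0],[0,-0.002,0.01],0.6],[[0,0,0],[0,-0.002,0.02],0.6],[[0,0,0],[0,-0.002,0.03],0.6],[[0,0,0],[0,-0.002,0.042],0.6],[[0,0,0],[0,-0.002,0.042],0.6]]'; python3 -m pendant '[[[0,0,0],[0,0,0],0.2],[[0,0,0],[0,0,0],0.2],[[0,0,0],[0,0,0],0.2],[[0,0,0],[0,0,0],0.2],[[0,0,0],[0,0,0],0.2],[[0,0,0],[0,0,0],0.2]]' 20
```

```text
clock: 3.2
tool_pos: [0.5245, -0.0575, 0.1428]
eef_rot: [0.785, -0.619, -0.001, 0.001]
contact_force: [0.3, -0.2, 0.1]
opening: 0.601
clock: 3.8
tool_pos: [0.5262, -0.0582, 0.1451]
eef_rot: [0.785, -0.62, 0.001, -0.0]
contact_force: [0.2, -1.9, 2.0]
opening: 0.27
```

```bash
python3 -m pendant '[[[0,0,0],[0.015,0,0],0.2],[[0,0,0],[0.03,0,0],0.2],[[0,0,0],[0.045,0,0],0.2],[[0,0,0],[0.06,0,0],0.2],[[0,0,0],[0.075,0,0],0.2],[[0,0,0],[0.085,0,0],0.2],[[0,0,0],[0.095,0,0],0.2],[[0,0,0],[0.095,0,0],0.2],[[0,0,0],[0.095,0,0],0.2]]' ; python3 -m pendant '[[[0,0,0],[0.002,0,0],0.2],[[0,0,0],[0.004,0,0],0.2],[[0,0,0],[0.006,0,0],0.2],[[0,0,0],[0.008,0,0],0.2],[[0,0,0],[0.008,0,0],0.2]]'
```

```text
clock: 4.7
tool_pos: [0.549, -0.1519, 0.1451]
eef_rot: [0.785, -0.62, 0.002, -0.0]
contact_force: [3.5, -3.1, 2.3]
opening: 0.27
clock: 5.2
tool_pos: [0.5501, -0.1562, 0.1451]
eef_rot: [0.785, -0.619, -0.0, -0.001]
contact_force: [1.7, 2.5, 5.5]
opening: 0.27
```

```bash
for i in 1 ; do python3 -m pendant '[[[0,0,0],[0.002,0,0],0.2],[[0,0,0],[0.004,0,0],0.2],[[0,0,0],[0.004,0,0],0.2]]'; python3 -m pendant '[[[0,0,0],[0.002,0,0],0.2],[[0,0,0],[0.004,0,0],0.2],[[0,0,0],[0.004,0,0],0.2]]'; done
```

```text
clock: 5.5
tool_pos: [0.551, -0.16, 0.1451]
eef_rot: [0.785, -0.619, -0.0, -0.001]
contact_force: [0.6, 3.2, 6.2]
opening: 0.269
clock: 5.8
tool_pos: [0.552, -0.1639, 0.1451]
eef_rot: [0.785, -0.619, -0.0, -0.001]
contact_force: [-0.3, 2.3, 6.0]
opening: 0.268
```

```bash
python3 -m pendant '[[[0,0,0],[0.002,0,0],0.2],[[0,0,0],[0.004,0,0],0.2],[[0,0,0],[0.004,0,0],0.2]]'; python3 -m pendant '[[[0,0,0],[0.001,0,0],0.2],[[0,0,0],[0.003,0,0],0.2],[[0,0,0],[0.003,0,0],0.2]]'
```

```text
clock: 6.1
tool_pos: [0.5525, -0.1659, 0.1451]
eef_rot: [0.786, -0.618, -0.001, -0.001]
contact_force: [-1.4, 5.7, 8.1]
opening: 0.273
clock: 6.4
tool_pos: [0.5525, -0.166, 0.145]
eef_rot: [0.786, -0.618, -0.003, -0.002]
contact_force: [-2.0, 11.4, 9.8]
opening: 0.271
```

```bash
python3 -m pendant '[[[0,0,0],[0,0,0],0.6],[[0,0,0],[0,0,0],0.6],[[0,0,0],[0,0,0],0.6],[[0,0,0],[0,0,0],0.6],[[0,0,0],[0,0,-0.03],0.6],[[0,0,0],[0,0,-0.06],0.6],[[0,0,0],[0,0,-0.09],0.6],[[0,0,0],[0,0,-0.09],0.6],[[0,0,0],[0,0,-0.09],0.6]]'
python3 - <<'E'
from plant import r
import cv2,numpy as np
s=r.get_state();print(s["tool_pos"],s["eef_rot"])
b=r.snapshot("scene")["image"][215:365,180:380,::-1]
cv2.imwrite("pics/b1.png",cv2.convertScaleAbs(cv2.resize(b,None,fx=4,fy=4,interpolation=cv2.INTER_CUBIC),alpha=1.5))
E
```

```text
clock: 7.3
tool_pos: [0.553, -0.1728, 0.2349]
eef_rot: [0.785, -0.62, 0.0, 0.0]
contact_force: [-0.2, -0.2, -0.3]
opening: 0.597
[ 0.55304579 -0.1727833   0.23485338] [ 7.84856113e-01 -6.19677951e-01  3.34284156e-04  8.68811028e-05]
```

View pics/b1.png

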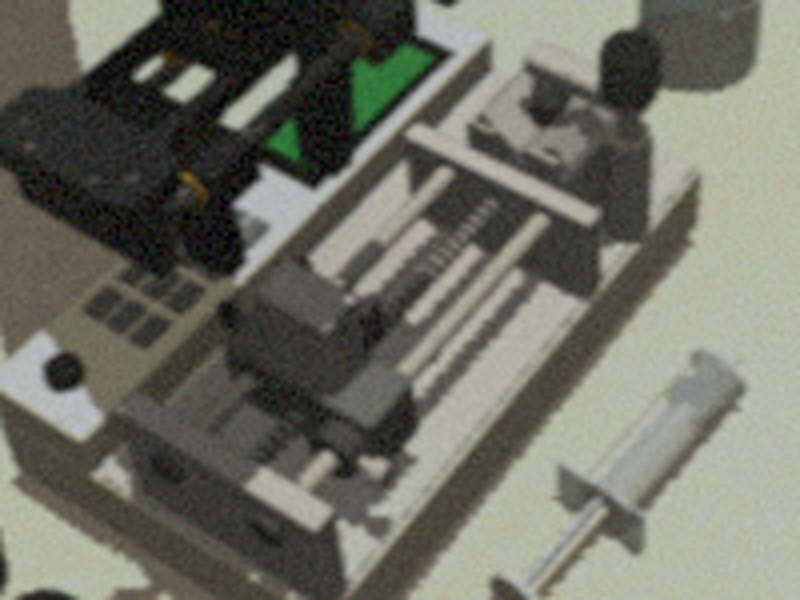

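The carriage is up against the collar at about (335,430), and the knob is clear at (632,55). Moving to the knob.

```bash
python3 -m pendant '[[[0,0,0],[-0.05,-0.011,0],0.6],[[0,0,0],[-0.1,-0.022,0],0.6],[[0,0,0],[-0.15,-0.033,0],0.6],[[0,0,0],[-0.194,-0.044,0],0.6],[[0,0,0],[-0.194,-0.044,0],0.6],[[0,0,0],[-0.194,-0.044,0],0.6],[[0,0,0],[-0.194,-0.044,0.025],0.6],[[0,0,0],[-0.194,-0.044,0.025],0.6]]'
python3 - <<'E'
from h import *
import cv2
OFF["scene"]=(260,185)
s=r.get_state();T=s["tool_pos"];print(T)
x=np.array([.232,-.973,0])
for e in(-1,1): print((px("scene",T+x*e*.0265-[0,0,.008])-OFF["scene"])*6)
print((px("scene",np.array([.551,.026,.186]))-OFF["scene"])*6)
cv2.imwrite("pics/b2.png",cv2.convertScaleAbs(cv2.resize(C["scene"]["image"][185:275,260:380,::-1],None,fx=6,fy=6,interpolation=cv2.INTER_CUBIC),alpha=1.8))
E
```

```text
clock: 8.15
tool_pos: [0.5485, 0.0238, 0.2068]
eef_rot: [0.784, -0.621, -0.002, 0.003]
contact_force: [-0.4, -0.3, 0.5]
opening: 0.604
[0.5502327  0.02451433 0.20907473]
[501.53088353 166.6715373 ]
[408.28773199 265.03902259]
[460.26976117 250.032742  ]
```

View pics/b2.png

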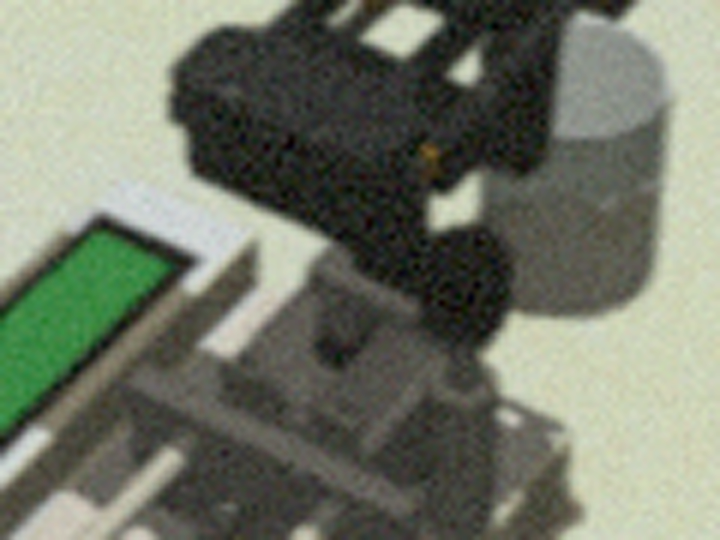

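The knob's top centre is at about (468,257), with the finger tips either side at (515,170) and (400,270). Going down and gripping.

```bash
python3 -m pendant '[[[0,0,0],[-0.001,-0.002,0.012],0.6],[[0,0,0],[-0.001,-0.002,0.024],0.6],[[0,0,0],[-0.001,-0.002,0.036],0.6],[[0,0,0],[-0.001,-0.002,0.048],0.6],[[0,0,0],[-0.001,-0.002,0.048],0.6],[[0,0,0],[-0.001,-0.002,0.048],0.6]]'; python3 -m pendant '[[[0,0,0],[0,0,0],0.2],[[0,0,0],[0,0,0],0.2],[[0,0,0],[0,0,0],0.2],[[0,0,0],[0,0,0],0.2],[[0,0,0],[0,0,0],0.2],[[0,0,0],[0,0,0],0.2]]' 50
```

```text
clock: 8.85
tool_pos: [0.5524, 0.028, 0.1613]
eef_rot: [0.785, -0.619, -0.0, 0.0]
contact_force: [0.4, 0.0, 0.2]
opening: 0.598
clock: 9.45
tool_pos: [0.5533, 0.0263, 0.1622]
eef_rot: [0.785, -0.62, 0.001, 0.0]
contact_force: [1.7, -5.3, 1.9]
opening: 0.296
```

```bash
python3 -m pendant '[[[0,0,0],[0,0,-0.002],0.2],[[0,0,0],[0,0,-0.004],0.2],[[0,0,0],[0,0,-0.006],0.2],[[0,0,0],[0,0,-0.006],0.2],[[0,0,0],[0,0,-0.006],0.2]]'
python3 - <<'E'
from h import *
import cv2
cv2.imwrite("pics/b3.png",cv2.convertScaleAbs(cv2.resize(C["scene"]["image"][195:270,280:380,::-1],None,fx=8,fy=8,interpolation=cv2.INTER_CUBIC),alpha=2.2))
E
```

```text
clock: 9.95
tool_pos: [0.5533, 0.0263, 0.1671]
eef_rot: [0.785, -0.62, 0.001, 0.0]
contact_force: [3.7, -5.4, -8.1]
opening: 0.302
```

View pics/b3.png

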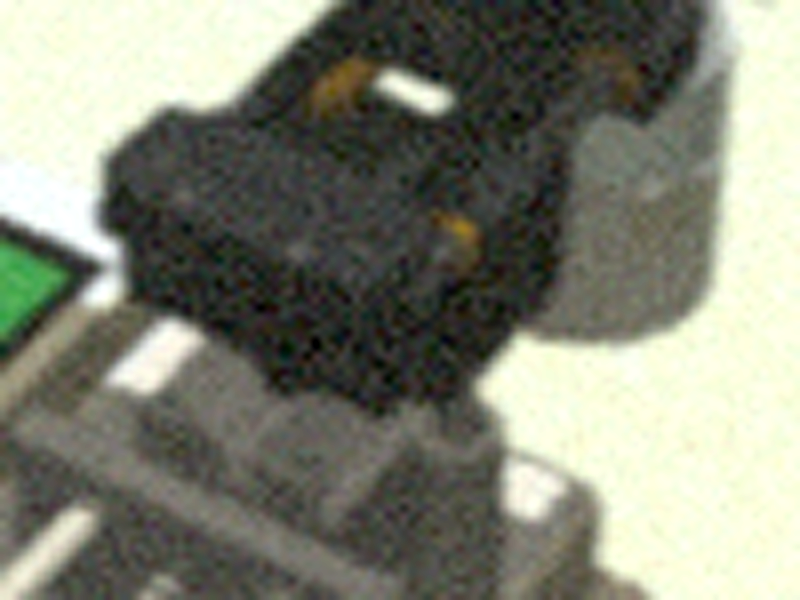

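```bash
python3 -m pendant '[[[0,0,0],[0,0,-0.004],0.2],[[0,0,0],[0,0,-0.008],0.2],[[0,0,0],[0,0,-0.012],0.2],[[0,0,0],[0,0,-0.016],0.2],[[0,0,0],[0,0,-0.02],0.2],[[0,0,0],[0,0,-0.024],0.2],[[0,0,0],[0,0,-0.025],0.2],[[0,0,0],[0,0,-0.025],0.2],[[0,0,0],[0,0,-0.025],0.2]]'
python3 - <<'E'
from h import *
import cv2
z=[]
for i in range(6): r.snapshot("top"); z.append(r.get_state()["tool_pos"][2])
print(np.round(z,4))
cv2.imwrite("pics/b4.png",cv2.convertScaleAbs(cv2.resize(np.mean([r.snapshot("scene")["image"] for _ in range(6)],0)[215:265,305:365,::-1],None,fx=12,fy=12,interpolation=cv2.INTER_CUBIC),alpha=2.5))
for h in(.13,.14,.15,.16): print(h,(px("scene",np.array([.552,.026,h]))-[305,215])*12)
E
```

```text
clock: 10.95
tool_pos: [0.5532, 0.0263, 0.1914]
eef_rot: [0.785, -0.62, 0.001, 0.001]
contact_force: [5.1, -4.6, -12.7]
opening: 0.305
[0.1914 0.1914 0.1914 0.1914 0.1914 0.1914]
0.13 [379.63746512 396.54434065]
0.14 [380.57212491 352.97261685]
0.15 [381.52176224 308.70267429]
0.16 [382.48674002 263.71759441]
```

View pics/b4.png

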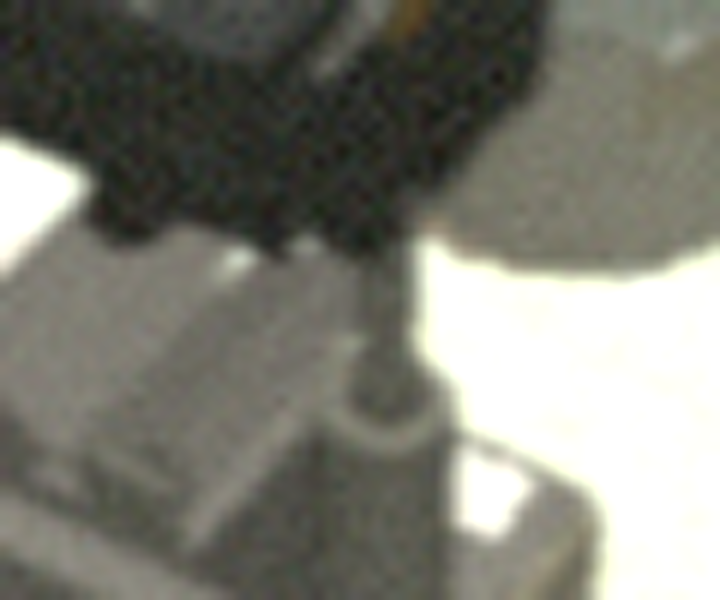

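```bash
python3 -m pendant '[[[0,0,0],[0,0,-0.001],0.2],[[0,0,0],[0,0,-0.001],0.2],[[0,0,0],[0,0,-0.001],0.2]]'
python3 - <<'E'
from plant import r
import cv2,numpy as np
m=np.mean([r.snapshot("scene")["image"] for _ in range(12)],0)
print(np.round(m[235:254,333:342].mean(2)).astype(int))
cv2.imwrite("pics/b5.png",np.clip(cv2.resize(m[230:260,320:356,::-1],None,fx=16,fy=16,interpolation=cv2.INTER_CUBIC)*3,0,255))
print(r.get_state()["tool_pos"])
E
```

```text
clock: 11.95
tool_pos: [0.5532, 0.0263, 0.1923]
eef_rot: [0.785, -0.62, 0.001, 0.001]
contact_force: [5.6, -5.7, -13.0]
opening: 0.3
[[ 26  18  17  19  27  36  58  82  86]
 [ 36  29  23  25  31  37  61  92 105]
 [ 43  38  33  30  32  38  61  92 109]
 [ 44  39  35  34  34  38  60  90 110]
 [ 45  41  34  34  33  38  59  92 109]
 [ 44  39  35  35  35  38  60  90 110]
 [ 44  39  35  34  35  37  62  91 108]
 [ 49  44  38  34  34  42  67  96 109]
 [ 53  55  43  35  36  42  68  96 108]
 [ 52  47  36  36  33  37  62  88 104]
 [ 48  40  35  34  34  35  46  68  90]
 [ 49  41  34  35  35  35  38  49  69]
 [ 46  37  34  34  36  33  36  41  56]
 [ 45  36  30  32  34  32  33  42  52]
 [ 50  41  34  29  28  30  37  45  50]
 [ 50  50  45  41  39  45  47  50  48]
 [ 43  47  50  48  47  48  50  46  42]
 [ 35  38  42  47  46  45  43  35  34]
 [ 31  33  34  36  38  37  34  33  33]]
[0.55321485 0.02632885 0.19235076][ WARN:0@11.248] global loadsave.cpp:1063 imwrite_ Unsupported depth image for selected encoder is fallbacked to CV_8U.
```

View pics/b5.png

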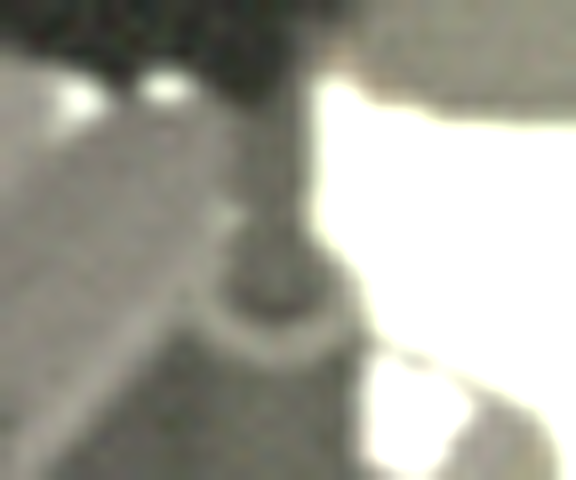

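Run:
```python
from plant import r
import cv2,numpy as np
a=cv2.imread("pics/scene0.png").astype(float)
m=np.mean([r.snapshot("scene")["image"] for _ in range(4)],0)[:,:,::-1]
d=cv2.GaussianBlur(np.abs(m-a).mean(2),(0,0),1.5)
for n,(u0,u1,v0,v1) in dict(syr=(300,370,300,370),flask=(178,230,360,435),stopper=(160,184,342,368),beaker=(350,372,190,236)).items(): print(n,d[v0:v1,u0:u1].max().round(1))
b=cv2.imread("pics/b1.png");n=cv2.convertScaleAbs(cv2.resize(m[215:365,180:380],None,fx=4,fy=4),alpha=1.5)
print("pusher",cv2.matchTemplate(cv2.cvtColor(n,6)[380:500,270:430],cv2.cvtColor(b,6)[400:480,290:410],cv2.TM_CCOEFF_NORMED).max(), cv2.minMaxLoc(cv2.matchTemplate(cv2.cvtColor(n,6)[380:500,270:430],cv2.cvtColor(b,6)[400:480,290:410],cv2.TM_CCOEFF_NORMED))[3])
s=r.get_state();print(s["clock"],s["tool_pos"],s["contact_force"],s["opening"]);
```

```text
syr 41.8
flask 12.5
stopper 12.4
beaker 63.9
pusher 0.975433 (20, 20)
12.75 [0.55321527 0.02631506 0.19236392] [  6.06944722  -5.30623378 -13.25768655] 0.30426134231911794
```

Run:
```python
from plant import r
import cv2,numpy as np
a=cv2.imread("pics/scene0.png");m=r.snapshot("scene")["image"][:,:,::-1]
cv2.imwrite("pics/f.png",cv2.convertScaleAbs(cv2.resize(np.hstack([a[180:440,150:390],m[180:440,150:390]]),None,fx=1.66,fy=1.66,interpolation=cv2.INTER_CUBIC),alpha=1.5))
```

```text
(no output)
```

View pics/f.png

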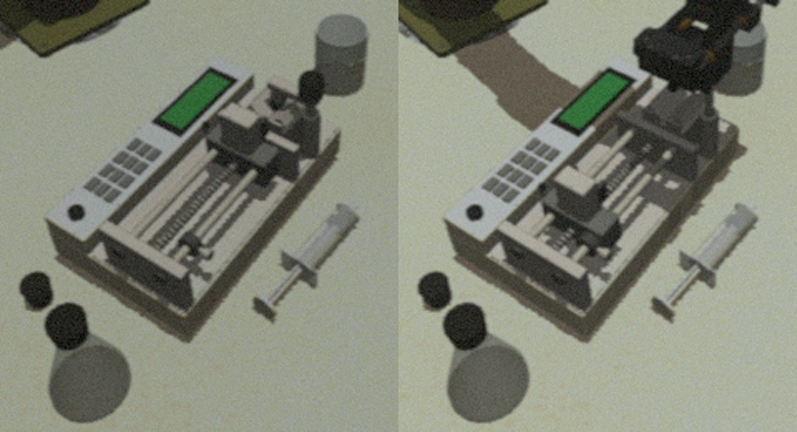

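In the before/after pair the syringe, flask, stopper and beaker are unmoved; the only differences are the arm and its shadow. The pusher is at the collar and the clamp is raised.

```bash
python3 -c "
from plant import r
print(r.finish_job())"
```

```text
the job is handed in; nothing more can be done
None
```

The pump is ready for its syringe, and I handed the job in at about 13 s. The pusher block is back against the stop collar, and the gripper is holding the clamp up by its knob.

- **Pusher:** I pinched the head and slid it back about 111 mm; the camera estimate was 109–111 mm. It then stopped moving while the push rose to about 11 N. After I let go, the picture showed the carriage touching the collar, and a later image match showed it had not moved.
- **Clamp:** I gripped the knob at a commanded 50 N and lifted the tool 30.1 mm by its measured position. The downward pull is 13 N, against about 12 N expected at the ring. A thin dark band shows on the stem at the top of the guide, as it should at the ring. It is only about one pixel high, so the height rests mainly on the tool position and the force.
- **Grip reading:** the opening reads 26–27 mm on the 28 mm knob. I saw no sign of slipping, as height and force stayed steady.
- **Bystanders:** a pixel comparison showed large differences around the syringe and the beaker. The before/after pictures put these down to the arm's shadow and the arm itself, and all four items look unmoved. The beaker is partly hidden by the gripper, so I could see only part of it.

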